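# Unpack polished specimen mounts into the test-queue bins

## Task

Swing the clear lid of the transport case right over so that it stays open by itself, then lift out the four resin specimen mounts and stand each one, polished face up, in the inset bin of its own colour in the tray. Set each mount down gently, never letting it drop, and let go of everything at the end with the lid still open.

Things in the scene. Friction and masses are not known exactly. Their poses are not given: they have to be found in the camera images.
- mount_red_mid (a point): centre (half-way up) of the red resin mount: loose upright cylinder, 30 mm across, 24 mm high, about 40 g, its polished top showing a steel rectangle; z points out of that face. Starts in one of the case's four pockets (122 mm long along the case's x, 53 mm wide, 56 mm apart along y), within 10 mm of its middle, on a floor 4 mm above the table; partitions 15 mm, case rim 34 mm above the table.
- mount_green_mid (a point): centre (half-way up) of the green resin mount: loose upright cylinder, 30 mm across, 24 mm high, about 40 g, its polished top showing a round steel section; z points out of that face. Starts in one of the case's four pockets (122 mm long along the case's x, 53 mm wide, 56 mm apart along y), within 10 mm of its middle, on a floor 4 mm above the table; partitions 15 mm, case rim 34 mm above the table.
- mount_blue_mid (a point): centre (half-way up) of the blue resin mount: loose upright cylinder, 30 mm across, 24 mm high, about 40 g, its polished top showing a steel and a copper strip side by side; z points out of that face. Starts in one of the case's four pockets (122 mm long along the case's x, 53 mm wide, 56 mm apart along y), within 10 mm of its middle, on a floor 4 mm above the table; partitions 15 mm, case rim 34 mm above the table.
- mount_yellow_mid (a point): centre (half-way up) of the yellow resin mount: loose upright cylinder, 30 mm across, 24 mm high, about 40 g, its polished top showing a dark steel square; z points out of that face. Starts in one of the case's four pockets (122 mm long along the case's x, 53 mm wide, 56 mm apart along y), within 10 mm of its middle, on a floor 4 mm above the table; partitions 15 mm, case rim 34 mm above the table.
- bin_red: red open-topped bin, fixed in the aluminium tray: 112 mm along its x, 52 mm along its y, 26 mm high, walls and floor 2 mm (108 x 48 mm inside); origin at the centre of its underside, 2 mm above the table (its inner floor 4 mm), z up. The four bins stand side by side 55 mm apart along y, in any order; all share one yaw.
- bin_green: green open-topped bin, fixed in the aluminium tray: 112 mm along its x, 52 mm along its y, 26 mm high, walls and floor 2 mm (108 x 48 mm inside); origin at the centre of its underside, 2 mm above the table (its inner floor 4 mm), z up. The four bins stand side by side 55 mm apart along y, in any order; all share one yaw.
- bin_blue: blue open-topped bin, fixed in the aluminium tray: 112 mm along its x, 52 mm along its y, 26 mm high, walls and floor 2 mm (108 x 48 mm inside); origin at the centre of its underside, 2 mm above the table (its inner floor 4 mm), z up. The four bins stand side by side 55 mm apart along y, in any order; all share one yaw.
- bin_yellow: yellow open-topped bin, fixed in the aluminium tray: 112 mm along its x, 52 mm along its y, 26 mm high, walls and floor 2 mm (108 x 48 mm inside); origin at the centre of its underside, 2 mm above the table (its inner floor 4 mm), z up. The four bins stand side by side 55 mm apart along y, in any order; all share one yaw.
- lid (a joint): angle of the case's clear lid (130 mm in x, 232 mm in y, 5 mm thick, 0.22 kg) about its level hinge: 0 closed, growing to its stop at 1.9 rad. No latch, hardly any friction: it balances at about 1.5 rad; let go below 1.45 it falls shut, beyond 1.6 it falls on to the stop and stays. Open, it stands on the case's +x side, its edge 160 mm above the table.
- lid_handle (a point): middle of the lid's black handle bar: 10 mm thick, 90 mm long along the point's y (82 mm free between its end posts), 31 mm above the lid, 70 mm above the table when closed. Turns with the lid; closed, its axes are the case's and z is up. The hinge axis, along y, lies 110 mm towards +x and 36 mm towards -z of it: the bar swings up and over to the case's +x side.
There are look-alikes about, which are no part of the job. There is more than one size of the bin_red; the job needs the largest.

How it is judged:
On the way:
1. the lid is swung open past its balance point (value of joint lid above 1.6 rad), for 0.2 s.
At the end, for the whole second after the job is handed in: The lid stands open (more than 1.6 rad), and every mount stands on the floor of the bin of its own colour (centre within 42 mm along and 13 mm across the bin's centre, which any mount standing on the bin's floor meets), polished face up within 0.15 rad, released and at rest (value of joint lid above 1.6 rad and velocity of joint lid below 0.05 rad/s and x of mount_red_mid in the frame of bin_red between -0.042 and 0.042 m and y of mount_red_mid in the frame of bin_red between -0.013 and 0.013 m and z of mount_red_mid in the frame of bin_red between 0.01 and 0.019 m and angle between each of mount_red_mid, mount_green_mid, mount_blue_mid, mount_yellow_mid's own z axis and vertical below 0.15 rad and linear speed of each of mount_red, mount_green, mount_blue, mount_yellow below 0.02 m/s and x of mount_green_mid in the frame of bin_green between -0.042 and 0.042 m and y of mount_green_mid in the frame of bin_green between -0.013 and 0.013 m and z of mount_green_mid in the frame of bin_green between 0.01 and 0.019 m and x of mount_blue_mid in the frame of bin_blue between -0.042 and 0.042 m and y of mount_blue_mid in the frame of bin_blue between -0.013 and 0.013 m and z of mount_blue_mid in the frame of bin_blue between 0.01 and 0.019 m and x of mount_yellow_mid in the frame of bin_yellow between -0.042 and 0.042 m and y of mount_yellow_mid in the frame of bin_yellow between -0.013 and 0.013 m and z of mount_yellow_mid in the frame of bin_yellow between 0.01 and 0.019 m); the robot touches nothing.
It fails at once if the red mount falls freely by more than about 2 cm (over 0.65 m/s while no finger touches it) (linear speed of mount_red above 0.65 m/s and contact force between the fingers and mount_red below 0.02 N).
It fails at once if the green mount falls freely by more than about 2 cm (over 0.65 m/s while no finger touches it) (linear speed of mount_green above 0.65 m/s and contact force between the fingers and mount_green below 0.02 N).
It fails at once if the blue mount falls freely by more than about 2 cm (over 0.65 m/s while no finger touches it) (linear speed of mount_blue above 0.65 m/s and contact force between the fingers and mount_blue below 0.02 N).
It fails at once if the yellow mount falls freely by more than about 2 cm (over 0.65 m/s while no finger touches it) (linear speed of mount_yellow above 0.65 m/s and contact force between the fingers and mount_yellow below 0.02 N).
It also fails if it takes over 120 s, if anything falls off the work surface, if the arm or the gripper's body presses on something with over 40 N, if the wrist force passes 120 N, or if a joint passes its speed limit or range.

## Robot

A 7-joint arm with a two-finger parallel gripper is mounted at the origin on the work surface. World frame = base frame: x ahead of the robot, y to its left, z up, the work surface at z = 0. Lengths are in m, angles in rad, forces in N, time in s.
With the tool pointing down it reaches from about 0.35 to 0.775 m from the base axis. Payload 3.1 kg.
Tool frame: the origin (TCP) lies at the very end of the fingers, on their centre line; the grasp point (between the pads) lies 19 mm behind it; z points along the fingers, y is the line along which they close (so a half turn about z gives the same grasp; the last joint's range is limited). The gripper opens to 85 mm and grips with 20 to 120 N. Pads are 22 mm wide; open, the fingers measure 114 mm over their backs; the gripper's body (76 mm by 85 mm) begins 54 mm behind the grasp point. The pads swing forward as they close: fully open they stand 13 mm farther back than shut.
Start: joints at [-1.164, 0.311, 0.014, 1.512, -0.004, 1.319, -0.027], TCP at [0.239, 0.496, 0.231] pointing down, gripper open.
Joint ranges: [-2.7, 2.7], [-0.3, 1.91], [-1.27, 1.3], [0.12, 2.57], [-1.44, 4.58], [0.2, 2.03], [-3.05, 3.05]. Speed limits (rad/s): [2.79, 2.79, 3.14, 3.14, 3.14, 3.14, 3.14].

## Interface

Orientations are given as a 3x3 rotation matrix whose columns are the frame's x, y, z axes.
In Python, from bench import * gives the robot as it stands.
- The arm moves only by the shell command python3 -m pendant 'ROWS' [FORCE]. ROWS is JSON, a list that holds one entry, the list of rows, each a list of 7 numbers: the shift along the world's x, y, z each as a share of 0.4 m, from -1 to 1, then the turn, a rotation vector about the world's x, y, z each as a share of pi/4 rad, from -1 to 1, then the opening, from -1 (shut) to 1 (fully open). In form: [[[dx, dy, dz, wx, wy, wz, fingers], ...]]. A call has exactly 10 rows; each row is the pose to reach, as a shift and turn from the pose commanded when the call began; what a row does not reach only later rows make up. A row lasts 1/8 s, in which the tool goes at most 62.5 mm and 10.7 degrees, less where a joint would pass 70% of its speed; a pose out of reach is approached as far as the arm can. A call with a number of a shift or a turn outside -1 to 1 is refused whole. A call with a gripper value outside its range is refused whole. The fingers move at their own pace and stop on an object; FORCE is the grip in N (left out, the last holds). Time passes only in rows, so rows that repeat a pose let the fingers close, or fill a call up. It gives the time, the measured TCP pose, the force, the opening and the grip force at its end, in the units of the state.
- get_state(): the state, without advancing time (a new reading comes with each control period).
- capture(name): name is "scene" or "top" or "wrist"; returns a dict with "color" (480x640x3 uint8, blue, green, red), "intrinsics" (3x3 intrinsics, pixels), "extrinsics" (4x4, takes a point from camera to world coordinates); the wrist camera has in their place "hand_eye" (4x4, takes a point from camera to tool coordinates, whose origin is the TCP and whose axes are the flange's). Camera axes: x right, y down, z forward; pixel columns grow to the right and rows downward; lengths in m; the calibration is good to about 2 mm. The wrist camera is an equidistant fisheye: a pixel r from the principal point sees the ray r / f radians off the axis. A picture is of the moment at which its call begins: read the wrist's pose just before it. There is no depth.
- hand_in(): hands the job in; it is judged then, once.
The state is a dict: "t": time; "q": joint angles; "qd": joint speeds; "joint_efforts": joint torques, N m; "ee_pos": TCP position; "orientation": TCP orientation; "contact_force": force on the tool from outside, world axes, zero at the start; "moment": the same for the moment, N m; "finger_gap": opening from 0.0 (shut) to 1.0 (fully open); "finger_force": force on a finger pad.
Only numpy, scipy, OpenCV 4.12 (cv2) and the standard library are available. Lean on these libraries where they do the work, as an engineer would, in place of code of your own. Each camera call takes 0.05 s, during which the arm holds its last target. There are 200 camera calls.

## Working session

There is one attempt and no reset: what is moved stays moved. The work goes in short steps, Python scripts to look and compute and a shell command to move; the robot and the scene stay as the last step left them, time stands still between calls to the robot, and variables do not carry over. Pictures are saved under pics/ and viewed, at most 14 in all, crops included, and the job is handed in when it is done.

```bash
ls; mkdir -p pics; python3 - <<'E'
from bench import *
import cv2,numpy as np
s=get_state();print(s['ee_pos'],s['orientation'])
for n in("top","scene"):
    c=capture(n);cv2.imwrite(f"pics/{n}0.png",c['color']);print(n,c['intrinsics'],c['extrinsics'])
    np.savez(f"{n}.npz",K=c['intrinsics'],E=c['extrinsics'])
E
```

```text
pics
[0.23830215 0.49487784 0.23019058] [[-9.01016007e-01  4.33784820e-01 -9.40608086e-04]
 [ 4.33785828e-01  9.01013368e-01 -2.18316352e-03]
 [-9.95227364e-05 -2.37508774e-03 -9.99997175e-01]]
top [[442.40774748   0.         313.83462339]
 [  0.         442.40774748 241.53307275]
 [  0.           0.           1.        ]] [[-0.00458257 -0.97075714  0.24001994  0.32940529]
 [-0.99998343  0.00528496  0.00228279 -0.01812496]
 [-0.00348453 -0.24000551 -0.97076527  0.8049409 ]
 [ 0.          0.          0.          1.        ]]
scene [[536.47472937   0.         326.4746548 ]
 [  0.         536.47472937 233.44212781]
 [  0.           0.           1.        ]] [[ 0.55628671  0.49512503 -0.66738018  1.15916082]
 [ 0.83098693 -0.3291174   0.44848908 -0.44367564]
 [ 0.00241174 -0.80407272 -0.59452607  0.66184664]
 [ 0.          0.          0.          1.        ]]
```

View pics/top0.png

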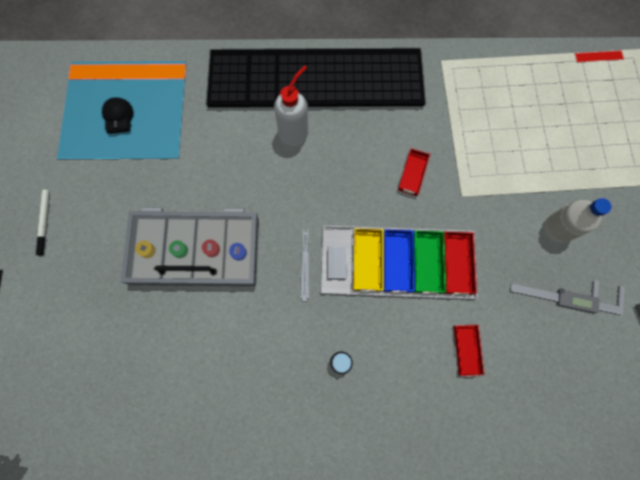

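View pics/scene0.png

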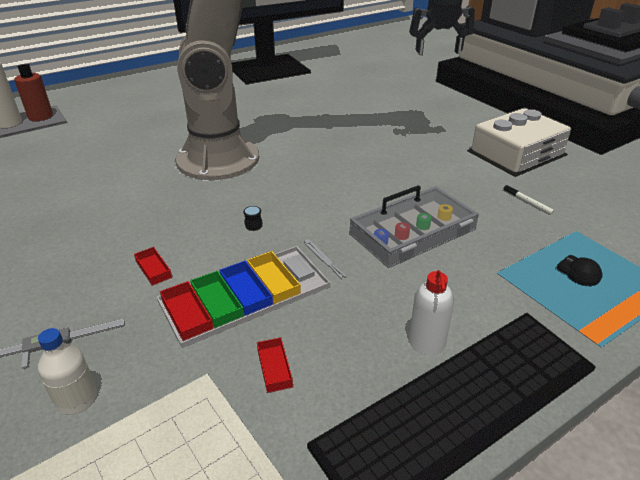

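The top view shows the case (corners about (131,213)–(256,284)), with its handle bar at (157,269)–(214,270) and the mounts in the order yellow, green, red, blue at (146,249), (179,249), (211,248), (238,252). The tray bins run yellow, blue, green, red from (367,260) to (460,264). The two small red bins, (414,173) and (468,351), are decoys.

```bash
cat > h.py <<'E'
import numpy as np,cv2
def ray(cam,px,z):
    d=np.load(f"{cam}.npz");K,E=d['K'],d['E']
    r=E[:3,:3]@np.linalg.solve(K,[px[0],px[1],1.]);o=E[:3,3]
    return o+r*(z-o[2])/r[2]
HS=dict(red=[((0,150,60),(6,255,255)),((174,150,60),(180,255,255))],green=[((50,120,40),(80,255,255))],blue=[((108,130,60),(128,255,255))],yellow=[((20,120,80),(32,255,255))])
def mask(im,c,smin=None):
    h=cv2.cvtColor(im,cv2.COLOR_BGR2HSV);m=0
    for lo,hi in HS[c]:
        lo=list(lo)
        if smin:lo[1]=smin
        m=m|cv2.inRange(h,tuple(lo),hi)
    return m
def blobs(im,c,amin,smin=None):
    m=mask(im,c,smin);cs,_=cv2.findContours(m,cv2.RETR_EXTERNAL,cv2.CHAIN_APPROX_NONE)
    return [k for k in cs if cv2.contourArea(k)>amin]
E
python3 - <<'E'
from h import *
im=cv2.imread('pics/top0.png')
for c in HS:
    for k in blobs(im,c,500):
        b=cv2.boxPoints(cv2.minAreaRect(k));w=np.array([ray('top',p,.028) for p in b])[:,:2]
        e=[np.linalg.norm(w[i]-w[i-1]) for i in(1,2)]
        print('bin',c,cv2.contourArea(k),w.mean(0).round(4),np.round(e,4),b.round(0).tolist(),[np.degrees(np.arctan2(*(w[i]-w[i-1])[::-1])).round(1) for i in (1,2)])
crop=im[205:292,115:265]
for c in HS:
    for k in blobs(crop,c,40,70):
        p=np.array(cv2.minEnclosingCircle(k)[0])+[115,205]; print('mount',c,cv2.contourArea(k),p.round(1),ray('top',p,.022).round(4))
g=cv2.cvtColor(crop,cv2.COLOR_BGR2GRAY)
m=(g<45).astype('uint8');cs,_=cv2.findContours(m,0,1);k=max(cs,key=cv2.contourArea)
x,y,w,h=cv2.boundingRect(k);print('handle bbox',x+115,y+205,w,h)
for p in((x+115,y+205+h/2),(x+115+w,y+205+h/2)):print(ray('top',p,.07))
for p in ((131,213),(256,213),(256,284),(122,284)):print('case',p,ray('top',p,.036).round(3))
cv2.imwrite('pics/c1.png',cv2.resize(crop,None,fx=5,fy=5,interpolation=cv2.INTER_CUBIC))
E
```

```text
bin red 1116.0 [ 0.3304 -0.2784] [0.0416 0.0833] [[453.0, 326.0], [477.0, 323.0], [483.0, 374.0], [459.0, 376.0]] [np.float64(-83.7), np.float64(-178.5)]
bin red 1622.0 [ 0.4825 -0.2775] [0.0519 0.113 ] [[445.0, 232.0], [473.0, 231.0], [476.0, 293.0], [447.0, 294.0]] [np.float64(-88.0), np.float64(176.9)]
bin red 758.5 [ 0.6565 -0.2042] [0.0871 0.0381] [[398.0, 189.0], [409.0, 148.0], [429.0, 154.0], [417.0, 195.0]] [np.float64(-17.7), np.float64(-107.9)]
bin green 1676.0 [ 0.4845 -0.2238] [0.0545 0.1114] [[415.0, 231.0], [445.0, 231.0], [445.0, 292.0], [415.0, 292.0]] [np.float64(-90.3), np.float64(175.7)]
bin blue 1674.0 [ 0.4867 -0.1694] [0.0527 0.1114] [[385.0, 230.0], [414.0, 230.0], [414.0, 291.0], [385.0, 291.0]] [np.float64(-90.3), np.float64(176.6)]
bin yellow 1777.5 [ 0.4897 -0.1132] [0.0546 0.1134] [[353.0, 228.0], [383.0, 228.0], [383.0, 290.0], [353.0, 290.0]] [np.float64(-90.3), np.float64(177.6)]
mount red 206.0 [209.9 248.5] [0.511  0.1728 0.022 ]
mount green 212.5 [178.  248.5] [0.5113 0.2307 0.022 ]
mount blue 214.0 [237.  251.5] [0.5051 0.1232 0.022 ]
mount yellow 246.0 [144.5 249.5] [0.5097 0.2915 0.022 ]
handle bbox 156 266 60 8
[0.4631103  0.25002951 0.07      ]
[0.46258267 0.1487559  0.07      ]
case (131, 213) [0.575 0.317 0.036]
case (256, 213) [0.574 0.089 0.036]
case (256, 284) [0.444 0.085 0.036]
case (122, 284) [0.445 0.32  0.036]
```

View pics/c1.png

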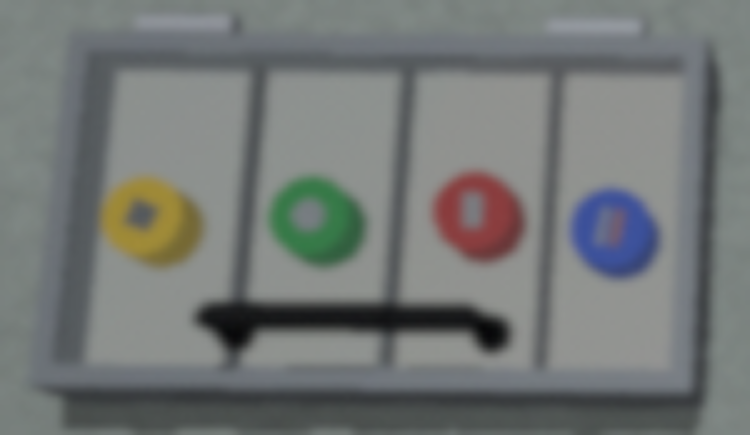

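```bash
python3 -m pendant '[[[0.562,-0.74,-0.1,0,0,-1,0.2],[0.562,-0.74,-0.1,0,0,-1,0.2],[0.562,-0.74,-0.1,0,0,-1,0.2],[0.562,-0.74,-0.1,0,0,-1,0.2],[0.562,-0.74,-0.1,0,0,-1,0.2],[0.562,-0.74,-0.1,0,0,-1,0.2],[0.562,-0.74,-0.1,0,0,-1,0.2],[0.562,-0.74,-0.1,0,0,-1,0.2],[0.562,-0.74,-0.1,0,0,-1,0.2],[0.562,-0.74,-0.1,0,0,-1,0.2]]]' 20
python3 -m pendant '[[[0,0,0,0,0,-0.43,-0.2],[0,0,0,0,0,-0.43,-0.2],[0,0,0,0,0,-0.43,-0.2],[0,0,0,0,0,-0.43,-0.2],[0,0,0,0,0,-0.43,-0.2],[0,0,0,0,0,-0.43,-0.2],[0,0,0,0,0,-0.43,-0.2],[0,0,0,0,0,-0.43,-0.2],[0,0,0,0,0,-0.43,-0.2],[0,0,0,0,0,-0.43,-0.2]]]'
python3 - <<'E'
from bench import *
import cv2,numpy as np
s=get_state();print(s)
c=capture("wrist");cv2.imwrite("pics/w0.png",c['color']);print(c['intrinsics'],c['hand_eye'])
np.savez("wrist.npz",K=c['intrinsics'],H=c['hand_eye'])
E
```

```text
t: 1.35
ee_pos: [0.4626, 0.2011, 0.1913]
orientation: [[-0.333, 0.943, -0.0], [0.943, 0.333, 0.0], [0.0, -0.0, -1.0]]
contact_force: [-0.1, 0.4, 0.0]
finger_gap: 0.601
finger_force: 0.0
t: 2.6
ee_pos: [0.4634, 0.1995, 0.1913]
orientation: [[0.001, 1.0, 0.0], [1.0, -0.001, -0.0], [-0.0, 0.0, -1.0]]
contact_force: [-0.0, -0.2, -0.3]
finger_gap: 0.401
finger_force: 0.0
{'t': 2.6, 'q': array([-0.7630019 ,  0.25253777,  0.39481339,  1.71067269, -0.10327507,
        1.19885183, -0.34290996]), 'qd': array([ 0.00072761,  0.00074255,  0.00050013, -0.00088359,  0.00035201,
       -0.00043699, -0.00164125]), 'joint_efforts': array([ 5.00181559e-03, -3.23813117e+01,  2.30213933e+00, -2.20867753e+01,
        1.18407898e-02,  1.92214568e-03,  4.05687497e-04]), 'ee_pos': array([0.46344234, 0.1995236 , 0.1913148 ]), 'orientation': array([[ 1.05241820e-03,  9.99999444e-01,  6.33479558e-05],
       [ 9.99999445e-01, -1.05241545e-03, -4.34092667e-05],
       [-4.33425742e-05,  6.33936053e-05, -9.99999997e-01]]), 'contact_force': array([-0.0093322 , -0.17037772, -0.30461039]), 'moment': array([-0.00587475, -0.01250601, -0.02880532]), 'finger_force': 0.0, 'finger_gap': 0.40122325767024053}
[[371.64829954   0.         323.74992978]
 [  0.         371.64829954 249.61523786]
 [  0.           0.           1.        ]] [[ 6.95160494e-04 -9.48464144e-01 -3.16883707e-01  8.31711573e-02]
 [ 9.99999744e-01  6.05641155e-04  3.80995910e-04 -8.66496340e-04]
 [-1.69443146e-04 -3.16883891e-01  9.48464323e-01 -1.42211151e-01]
 [ 0.00000000e+00  0.00000000e+00  0.00000000e+00  1.00000000e+00]]
```

View pics/w0.png

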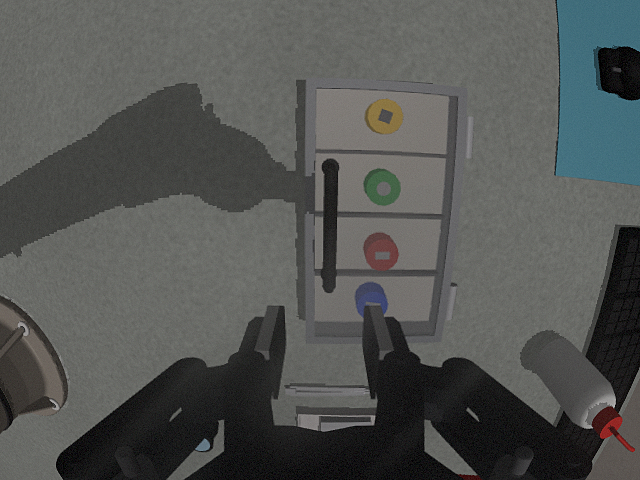

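The wrist view shows the handle bar from (330,163) to (328,289), between and ahead of the fingers. I'll cast it at z=0.07 to check the x and y.

```bash
cat >> h.py <<'E'
def wray(px,z,p,R):
    d=np.load("wrist.npz");K,H=d['K'],d['H']
    v=np.array([px[0]-K[0,2],px[1]-K[1,2]])/K[0,0];r=np.hypot(*v)
    dc=np.array([*(v/r*np.sin(r)),np.cos(r)])
    o=R@H[:3,3]+p;dw=R@H[:3,:3]@dc
    return o+dw*(z-o[2])/dw[2]
def mounts(im,p,R,z=.028,amin=60,smin=70):
    out={}
    for c in HS:
        bs=blobs(im,c,amin,smin)
        for k in bs: 
            q=cv2.minEnclosingCircle(k);print(c,cv2.contourArea(k),np.round(q[0]+(q[1],),1),wray(q[0],z,p,R).round(4))
E
python3 - <<'E'
from h import *
p=np.array([.46344,.19952,.19131]);R=np.array([[.00105,1,0],[1,-.00105,0],[0,0,-1]])
for q in((330,163),(328.5,289),(329.5,225)):print(wray(q,.07,p,R).round(4))
for q in ((303,82),(465,85),(441,340),(308,340)):print('case',wray(q,.034,p,R).round(4))
im=cv2.imread('pics/w0.png');im[320:]=0
mounts(im,p,R)
E
```

```text
[0.4671 0.2591 0.07  ]
[0.4664 0.1623 0.07  ]
[0.4669 0.2137 0.07  ]
case [0.4464 0.3216 0.034 ]
case [0.5791 0.3255 0.034 ]
case [0.5778 0.089  0.034 ]
case [0.4477 0.0925 0.034 ]
red 961.5 [379.5 251.6  19.2] [0.5115 0.1787 0.028 ]
green 930.0 [381.3 186.5  18.6] [0.5107 0.2361 0.028 ]
blue 590.0 [371.  300.2  18.2] [0.5061 0.1316 0.028 ]
yellow 992.5 [383.5 116.8  19.2] [0.5113 0.2943 0.028 ]
```

```bash
python3 -m pendant '[[[0.004,0.013,-0.1,0,0,0,-0.2],[0.004,0.013,-0.2,0,0,0,-0.2],[0.004,0.013,-0.3,0,0,0,-0.2],[0.004,0.013,-0.343,0,0,0,-0.2],[0.004,0.013,-0.343,0,0,0,-0.2],[0.004,0.013,-0.343,0,0,0,-1],[0.004,0.013,-0.343,0,0,0,-1],[0.004,0.013,-0.343,0,0,0,-1],[0.004,0.013,-0.343,0,0,0,-1],[0.004,0.013,-0.343,0,0,0,-1]]]' 20
```

```text
t: 3.9
ee_pos: [0.4678, 0.2052, 0.0553]
orientation: [[0.002, 1.0, 0.006], [1.0, -0.002, 0.002], [0.002, 0.006, -1.0]]
contact_force: [5.3, 0.2, -3.1]
finger_gap: 0.108
finger_force: 21.1
```

```bash
python3 -m pendant '[[[0.021,0,0.035,0,0,0,-1],[0.04,0,0.068,0,0,0,-1],[0.062,0,0.098,0,0,0,-1],[0.089,0,0.125,0,0,0,-1],[0.119,0,0.149,0,0,0,-1],[0.151,0,0.168,0,0,0,-1],[0.186,0,0.183,0,0,0,-1],[0.222,0,0.193,0,0,0,-1],[0.222,0,0.193,0,0,0,-1],[0.222,0,0.193,0,0,0,-1]]]' 20
```

```text
t: 5.15
ee_pos: [0.5547, 0.204, 0.1331]
orientation: [[0.002, 1.0, 0.002], [1.0, -0.002, -0.0], [-0.0, 0.002, -1.0]]
contact_force: [-1.1, -2.1, 6.5]
finger_gap: 0.108
finger_force: 21.8
```

```bash
python3 -m pendant '[[[0.038,0,0.004,0,0,0,-1],[0.076,0,0.006,0,0,0,-1],[0.113,0,0.001,0,0,0,-1],[0.150,0,-0.008,0,0,0,-1],[0.167,0,-0.014,0,0,0,-1],[0.183,0,-0.021,0,0,0,-1],[0.183,0,-0.021,0,0,0,-1],[0.183,0,-0.021,0,0,0,-1],[0.183,0,-0.021,0,0,0,-1],[0.183,0,-0.021,0,0,0,-1]]]' 20
python3 - <<'E'
from bench import *
import cv2
c=capture("scene")['color'];cv2.imwrite("pics/s1.png",cv2.resize(c[20:320,300:600],None,fx=2,fy=2))
E
```

```text
t: 6.4
ee_pos: [0.6269, 0.2032, 0.1229]
orientation: [[0.002, 1.0, -0.0], [1.0, -0.002, -0.002], [-0.002, -0.0, -1.0]]
contact_force: [-0.3, -5.5, -0.6]
finger_gap: 0.106
finger_force: 22.0
```

View pics/s1.png

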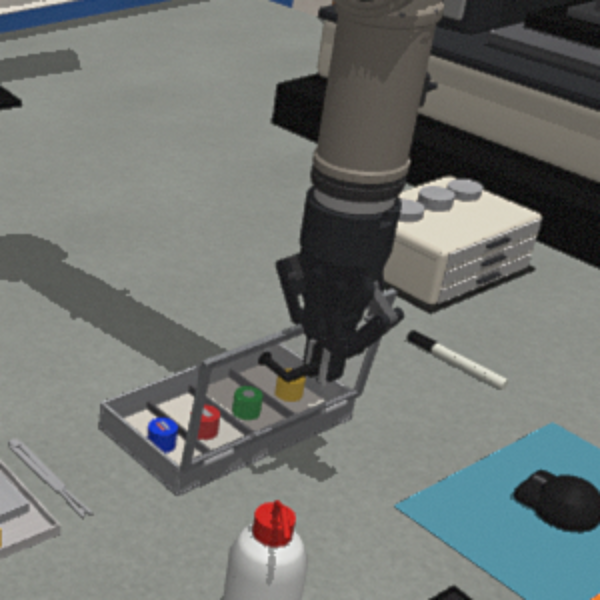

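The lid is past vertical and the bar is still held. Next I'll follow it towards the stop, release it with a small opening, and rise.

```bash
python3 -m pendant '[[[0.013,0,-0.007,0,0,0,-1],[0.026,0,-0.014,0,0,0,-1],[0.030,0,-0.016,0,0,0,-0.55],[0.040,0,-0.016,0,0,0,-0.55],[0.050,0,-0.016,0,0,0,-0.55],[0.052,0,-0.016,0,0,0,-0.55],[0.052,0,0.05,0,0,0,-0.55],[0.052,0,0.10,0,0,0,-0.55],[0.052,0,0.16,0,0,0,-0.55],[0.052,0,0.25,0,0,0,-0.55]]]' 20
python3 - <<'E'
from bench import *
import cv2
c=capture("scene")['color'];cv2.imwrite("pics/s2.png",cv2.resize(c[20:320,300:600],None,fx=2,fy=2))
E
```

```text
t: 7.7
ee_pos: [0.6465, 0.2082, 0.2229]
orientation: [[-0.003, 1.0, -0.002], [1.0, 0.003, 0.004], [0.004, -0.002, -1.0]]
contact_force: [-0.2, -0.5, 1.2]
finger_gap: 0.223
finger_force: 0.0
```

View pics/s2.png

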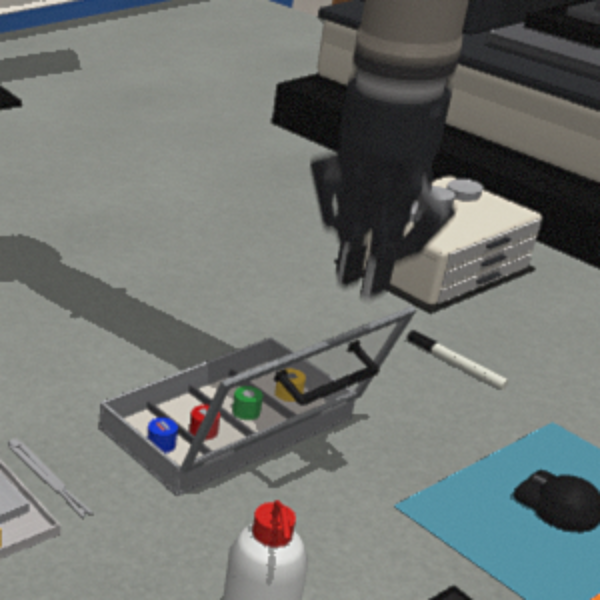

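The lid stands on its stop, tilted well past vertical and clear of the gripper. Now I'll look at the mounts from above.

```bash
python3 -m pendant '[[[-0.1,-0.05,0,0,0,0,-0.3],[-0.342,-0.2,-0.0,0,0,0,0.15],[-0.342,-0.2,-0.05,0,0,0,0.15],[-0.342,-0.2,-0.05,0,0,0,0.15],[-0.342,-0.2,-0.05,0,0,0,0.15],[-0.342,-0.2,-0.05,0,0,0,0.15],[-0.342,-0.2,-0.05,0,0,0,0.15],[-0.342,-0.2,-0.05,0,0,0,0.15],[-0.342,-0.2,-0.05,0,0,0,0.15],[-0.342,-0.2,-0.05,0,0,0,0.15]]]' 40
python3 - <<'E'
from bench import *
from h import *
s=get_state();c=capture("wrist")['color'];cv2.imwrite("pics/w1.png",c)
print(s['ee_pos'],s['orientation'].round(3).tolist())
mounts(c,s['ee_pos'],s['orientation'],amin=200,smin=110)
E
```

```text
t: 9.0
ee_pos: [0.5111, 0.1247, 0.2029]
orientation: [[0.001, 1.0, -0.0], [1.0, -0.001, -0.0], [-0.0, -0.0, -1.0]]
contact_force: [-0.1, -0.5, 0.6]
finger_gap: 0.573
finger_force: 0.0
[0.51111667 0.12471649 0.20285093] [[0.001, 1.0, -0.0], [1.0, -0.001, -0.0], [-0.0, -0.0, -1.0]]
red 936.5 [607.3 374.1  33.1] [ 0.9058 -0.0814  0.028 ]
red 870.0 [327.9 167.1  17.4] [0.5139 0.1759 0.028 ]
green 863.0 [326.   98.5  17.3] [0.5123 0.2346 0.028 ]
blue 805.5 [320.7 221.6  17.8] [0.5077 0.1279 0.028 ]
yellow 1329.0 [307.9 409.5  46.1] [ 0.4923 -0.0892  0.028 ]
yellow 861.5 [326.   33.   18.4] [0.5123 0.2923 0.028 ]
```

View pics/w1.png

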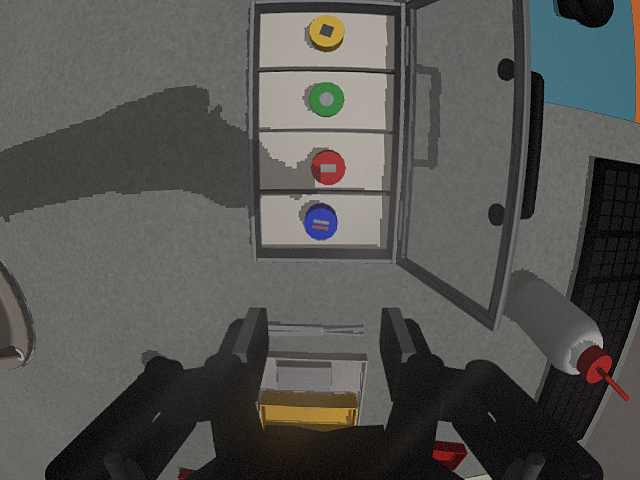

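All four mounts are visible face up: blue (321,222), red (328,167), green (326,99), yellow (326,33). The open lid is to the right. I'll pick blue first.

```bash
python3 -m pendant '[[[-0.008,0.005,-0.14,0,0,0,0.15],[-0.008,0.005,-0.28,0,0,0,0.15],[-0.008,0.005,-0.38,0,0,0,0.15],[-0.008,0.005,-0.45,0,0,0,0.15],[-0.008,0.005,-0.485,0,0,0,0.15],[-0.008,0.005,-0.485,0,0,0,0.15],[-0.008,0.005,-0.485,0,0,0,-1],[-0.008,0.005,-0.485,0,0,0,-1],[-0.008,0.005,-0.485,0,0,0,-1],[-0.008,0.005,-0.485,0,0,0,-1]]]' 40
```

```text
t: 10.3
ee_pos: [0.5093, 0.1271, 0.0104]
orientation: [[0.001, 1.0, 0.003], [1.0, -0.001, 0.001], [0.001, 0.003, -1.0]]
contact_force: [0.6, -0.2, 6.5]
finger_gap: 0.331
finger_force: 40.0
```

```bash
python3 -m pendant '[[[0,0,0.12,0,0,0,-1],[0,0,0.26,0,0,0,-1],[0,-0.05,0.4,0,0,0,-1],[-0.02,-0.2,0.475,0,0,0,-1],[-0.05,-0.35,0.475,0,0,0,-1],[-0.05,-0.5,0.475,0,0,0,-1],[-0.05,-0.64,0.475,0,0,0,-1],[-0.05,-0.77,0.475,0,0,0,-1],[-0.05,-0.868,0.475,0,0,0,-1],[-0.05,-0.868,0.475,0,0,0,-1]]]' 40
python3 - <<'E'
from bench import *
from h import *
s=get_state();c=capture("wrist")['color'];cv2.imwrite("pics/w2.png",c)
p,R=s['ee_pos'],s['orientation'];print(p,R.round(3).tolist(),s['finger_gap'])
for col in HS:
    for k in blobs(c,col,800,110):
        b=cv2.boundingRect(k);bp=cv2.approxPolyDP(cv2.convexHull(k),6,True)[:,0]
        w=np.array([wray(q,.028,p,R)[:2] for q in bp]);print(col,b,w.round(3).tolist(),((w.min(0)+w.max(0))/2).round(4))
E
```

```text
t: 11.55
ee_pos: [0.486, -0.2252, 0.199]
orientation: [[0.009, 1.0, -0.001], [1.0, -0.009, -0.003], [-0.003, -0.001, -1.0]]
contact_force: [-1.0, 1.0, -0.7]
finger_gap: 0.334
finger_force: 39.7
[ 0.48599355 -0.22517311  0.19896438] [[0.009, 1.0, -0.001], [1.0, -0.009, -0.003], [-0.003, -0.001, -1.0]] 0.33409339310535624
red (132, 255, 86, 43) [[0.383, -0.253], [0.378, -0.294], [0.295, -0.296], [0.295, -0.26], [0.305, -0.253]] [ 0.3388 -0.2741]
red (263, 248, 124, 57) [[0.43, -0.247], [0.538, -0.25], [0.54, -0.3], [0.429, -0.298]] [ 0.4843 -0.2735]
red (461, 168, 88, 68) [[0.619, -0.172], [0.703, -0.198], [0.692, -0.234], [0.608, -0.204]] [ 0.6557 -0.2028]
green (262, 187, 130, 64) [[0.433, -0.193], [0.54, -0.195], [0.542, -0.246], [0.432, -0.243]] [ 0.4866 -0.2194]
blue (289, 302, 71, 77) [[0.464, -0.299], [0.515, -0.326], [0.52, -0.358], [0.509, -0.381], [0.476, -0.39], [0.452, -0.371], [0.45, -0.339]] [ 0.4847 -0.3444]
blue (262, 126, 134, 65) [[0.435, -0.138], [0.544, -0.142], [0.544, -0.192], [0.435, -0.189]] [ 0.4896 -0.1649]
yellow (262, 62, 137, 65) [[0.437, -0.083], [0.548, -0.088], [0.546, -0.138], [0.435, -0.134]] [ 0.4916 -0.1103]
```

View pics/w2.png

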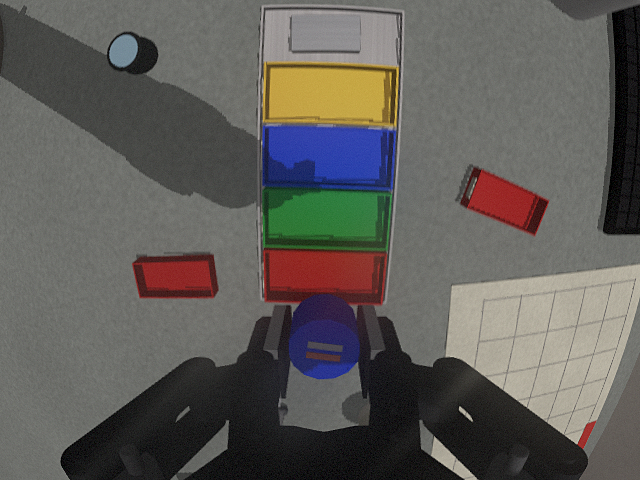

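Wrist view: the bins from top to bottom are yellow, blue, green, and the large red at (325,276). The blue mount is held upright at (323,345). Placing it in the blue bin.

```bash
python3 -m pendant '[[[0,0.08,0,0,0,0,-1],[0,0.135,0,0,0,0,-1],[0,0.135,-0.12,0,0,0,-1],[0,0.135,-0.26,0,0,0,-1],[0,0.135,-0.38,0,0,0,-1],[0,0.135,-0.44,0,0,0,-1],[0,0.135,-0.462,0,0,0,-1],[0,0.135,-0.470,0,0,0,-1],[0,0.135,-0.470,0,0,0,-1],[0,0.135,-0.470,0,0,0,-1]]]' 40
```

```text
t: 12.85
ee_pos: [0.4888, -0.1667, 0.012]
orientation: [[0.001, 1.0, 0.002], [1.0, -0.001, -0.0], [-0.0, 0.002, -1.0]]
contact_force: [-0.0, 0.3, -0.2]
finger_gap: 0.333
finger_force: 39.7
```

```bash
python3 -m pendant '[[[0,0,-0.003,0,0,0,-1],[0,0,-0.003,0,0,0,-0.1],[0,0,-0.003,0,0,0,0.15],[0,0,-0.003,0,0,0,0.15],[0,0,0.05,0,0,0,0.15],[0,0,0.15,0,0,0,0.15],[0,0.02,0.26,0,0,0,0.15],[0.01,0.17,0.3,0,0,0,0.15],[0.02,0.32,0.3,0,0,0,0.15],[0.04,0.47,0.3,0,0,0,0.15]]]' 40
```

```text
t: 14.1
ee_pos: [0.5039, 0.0232, 0.1315]
orientation: [[0.002, 1.0, 0.001], [1.0, -0.002, 0.001], [0.001, 0.001, -1.0]]
contact_force: [1.1, -0.3, 0.2]
finger_gap: 0.579
finger_force: 0.0
```

```bash
python3 - <<'E'
from bench import *
from h import *
s=get_state();print(s['ee_pos'])
c=capture("top")['color'];cv2.imwrite("pics/t1.png",c);cr=c[215:310,310:490]
for k in blobs(cr,'blue',100,110):print(cv2.boundingRect(k))
cv2.imwrite("pics/t1c.png",cv2.resize(cr,None,fx=4,fy=4,interpolation=cv2.INTER_CUBIC))
E
```

```text
[0.5039029  0.02322737 0.13151571]
(75, 14, 30, 64)
```

View pics/t1c.png

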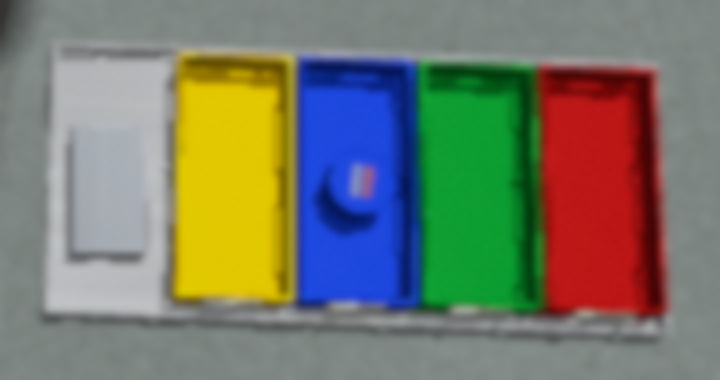

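The blue mount stands face up near the middle of its bin (crop (360,185)). Next is red.

```bash
python3 -m pendant '[[[0.01,0.14,0,0,0,0,0.15],[0.0225,0.27,0,0,0,0,0.15],[0.0225,0.36,0,0,0,0,0.15],[0.0225,0.385,-0.08,0,0,0,0.15],[0.0225,0.385,-0.2,0,0,0,0.15],[0.0225,0.385,-0.28,0,0,0,0.15],[0.0225,0.385,-0.305,0,0,0,0.15],[0.0225,0.385,-0.305,0,0,0,-1],[0.0225,0.385,-0.305,0,0,0,-1],[0.0225,0.385,-0.305,0,0,0,-1]]]' 40
```

```text
t: 15.4
ee_pos: [0.514, 0.1759, 0.0103]
orientation: [[0.001, 1.0, 0.003], [1.0, -0.001, 0.001], [0.001, 0.003, -1.0]]
contact_force: [-0.0, 0.4, -0.5]
finger_gap: 0.336
finger_force: 39.4
```

```bash
python3 -m pendant '[[[0,0,0.12,0,0,0,-1],[0,0,0.25,0,0,0,-1],[0,-0.12,0.3,0,0,0,-1],[-0.02,-0.27,0.3,0,0,0,-1],[-0.04,-0.42,0.3,0,0,0,-1],[-0.0675,-0.57,0.3,0,0,0,-1],[-0.0675,-0.72,0.3,0,0,0,-1],[-0.0675,-0.86,0.3,0,0,0,-1],[-0.0675,-1,0.3,0,0,0,-1],[-0.0675,-1,0.3,0,0,0,-1]]]' 40
python3 -m pendant '[[[0,-0.08,0,0,0,0,-1],[0,-0.126,0,0,0,0,-1],[0,-0.126,-0.1,0,0,0,-1],[0,-0.126,-0.2,0,0,0,-1],[0,-0.126,-0.26,0,0,0,-1],[0,-0.126,-0.285,0,0,0,-1],[0,-0.126,-0.298,0,0,0,-1],[0,-0.126,-0.298,0,0,0,-1],[0,-0.126,-0.298,0,0,0,0.15],[0,-0.126,-0.298,0,0,0,0.15]]]' 40
```

```text
t: 16.65
ee_pos: [0.4842, -0.2319, 0.1304]
orientation: [[0.012, 1.0, 0.002], [1.0, -0.012, -0.006], [-0.005, 0.002, -1.0]]
contact_force: [0.2, 0.4, -0.8]
finger_gap: 0.336
finger_force: 39.7
t: 17.9
ee_pos: [0.4864, -0.2752, 0.0105]
orientation: [[0.001, 1.0, 0.002], [1.0, -0.001, -0.001], [-0.001, 0.002, -1.0]]
contact_force: [-0.5, 0.5, 0.6]
finger_gap: 0.575
finger_force: 0.0
```

```bash
python3 -m pendant '[[[0,0,0.06,0,0,0,0.15],[0,0,0.18,0,0,0,0.15],[0,0,0.3,0,0,0,0.15],[0.01,0.15,0.3,0,0,0,0.15],[0.02,0.3,0.3,0,0,0,0.15],[0.03,0.45,0.3,0,0,0,0.15],[0.05,0.6,0.3,0,0,0,0.15],[0.065,0.75,0.3,0,0,0,0.15],[0.065,0.9,0.3,0,0,0,0.15],[0.065,1,0.3,0,0,0,0.15]]]' 40
python3 -m pendant '[[[0,0.13,0,0,0,0,0.15],[0,0.24,0,0,0,0,0.15],[0,0.27,0,0,0,0,0.15],[0,0.27,-0.1,0,0,0,0.15],[0,0.27,-0.2,0,0,0,0.15],[0,0.27,-0.28,0,0,0,0.15],[0,0.27,-0.302,0,0,0,0.15],[0,0.27,-0.302,0,0,0,-1],[0,0.27,-0.302,0,0,0,-1],[0,0.27,-0.302,0,0,0,-1]]]' 40
```

```text
t: 19.15
ee_pos: [0.5115, 0.1291, 0.1301]
orientation: [[-0.003, 1.0, 0.001], [1.0, 0.003, 0.002], [0.002, 0.001, -1.0]]
contact_force: [0.6, -0.2, -0.0]
finger_gap: 0.578
finger_force: 0.0
t: 20.4
ee_pos: [0.5128, 0.2336, 0.0102]
orientation: [[0.001, 1.0, 0.002], [1.0, -0.001, 0.001], [0.001, 0.002, -1.0]]
contact_force: [-0.3, 0.3, -1.0]
finger_gap: 0.334
finger_force: 39.4
```

```bash
python3 -m pendant '[[[0,0,0.12,0,0,0,-1],[0,0,0.25,0,0,0,-1],[0,-0.12,0.3,0,0,0,-1],[-0.02,-0.27,0.3,0,0,0,-1],[-0.04,-0.42,0.3,0,0,0,-1],[-0.0625,-0.57,0.3,0,0,0,-1],[-0.0625,-0.72,0.3,0,0,0,-1],[-0.0625,-0.86,0.3,0,0,0,-1],[-0.0625,-1,0.3,0,0,0,-1],[-0.0625,-1,0.3,0,0,0,-1]]]' 40
python3 -m pendant '[[[0,-0.08,0,0,0,0,-1],[0,-0.135,0,0,0,0,-1],[0,-0.135,-0.1,0,0,0,-1],[0,-0.135,-0.2,0,0,0,-1],[0,-0.135,-0.26,0,0,0,-1],[0,-0.135,-0.285,0,0,0,-1],[0,-0.135,-0.298,0,0,0,-1],[0,-0.135,-0.298,0,0,0,-1],[0,-0.135,-0.298,0,0,0,0.15],[0,-0.135,-0.298,0,0,0,0.15]]]' 40
python3 -m pendant '[[[0,0,0.06,0,0,0,0.15],[0,0,0.18,0,0,0,0.15],[0,0,0.3,0,0,0,0.15],[0.01,0.15,0.3,0,0,0,0.15],[0.02,0.3,0.3,0,0,0,0.15],[0.03,0.45,0.3,0,0,0,0.15],[0.05,0.6,0.3,0,0,0,0.15],[0.0625,0.75,0.3,0,0,0,0.15],[0.0625,0.9,0.3,0,0,0,0.15],[0.0625,1,0.3,0,0,0,0.15]]]' 40
```

```text
t: 21.65
ee_pos: [0.4857, -0.1742, 0.1304]
orientation: [[0.012, 1.0, 0.002], [1.0, -0.012, -0.005], [-0.005, 0.002, -1.0]]
contact_force: [0.0, 0.3, -0.5]
finger_gap: 0.334
finger_force: 39.7
t: 22.9
ee_pos: [0.4873, -0.2211, 0.0104]
orientation: [[0.001, 1.0, 0.001], [1.0, -0.001, -0.0], [-0.0, 0.001, -1.0]]
contact_force: [-0.6, -0.3, -0.6]
finger_gap: 0.575
finger_force: 0.0
t: 24.15
ee_pos: [0.5113, 0.1832, 0.13]
orientation: [[-0.003, 1.0, 0.0], [1.0, 0.003, 0.002], [0.002, 0.0, -1.0]]
contact_force: [-0.0, 0.3, 0.5]
finger_gap: 0.574
finger_force: 0.0
```

```bash
python3 -m pendant '[[[0,0.13,0,0,0,0,0.15],[0,0.25,0,0,0,0,0.15],[0,0.281,0,0,0,0,0.15],[0,0.281,-0.1,0,0,0,0.15],[0,0.281,-0.2,0,0,0,0.15],[0,0.281,-0.28,0,0,0,0.15],[0,0.281,-0.302,0,0,0,0.15],[0,0.281,-0.302,0,0,0,-1],[0,0.281,-0.302,0,0,0,-1],[0,0.281,-0.302,0,0,0,-1]]]' 40
```

```text
t: 25.4
ee_pos: [0.5128, 0.292, 0.0103]
orientation: [[0.001, 1.0, 0.002], [1.0, -0.001, 0.001], [0.001, 0.002, -1.0]]
contact_force: [-0.2, -0.3, 0.4]
finger_gap: 0.335
finger_force: 39.4
```

```bash
python3 -m pendant '[[[0,0,0.12,0,0,0,-1],[0,0,0.25,0,0,0,-1],[0,-0.12,0.3,0,0,0,-1],[-0.02,-0.27,0.3,0,0,0,-1],[-0.04,-0.42,0.3,0,0,0,-1],[-0.0575,-0.57,0.3,0,0,0,-1],[-0.0575,-0.72,0.3,0,0,0,-1],[-0.0575,-0.86,0.3,0,0,0,-1],[-0.0575,-1,0.3,0,0,0,-1],[-0.0575,-1,0.3,0,0,0,-1]]]' 40
python3 -m pendant '[[[0,-0.007,0,0,0,0,-1],[0,-0.007,0,0,0,0,-1],[0,-0.007,-0.1,0,0,0,-1],[0,-0.007,-0.2,0,0,0,-1],[0,-0.007,-0.26,0,0,0,-1],[0,-0.007,-0.285,0,0,0,-1],[0,-0.007,-0.298,0,0,0,-1],[0,-0.007,-0.298,0,0,0,-1],[0,-0.007,-0.298,0,0,0,0.15],[0,-0.007,-0.298,0,0,0,0.15]]]' 40
python3 -m pendant '[[[0,0,0.06,0,0,0,0.15],[0,0,0.18,0,0,0,0.15],[0,0,0.3,0,0,0,0.15],[-0.05,0.15,0.4,0,0,0,0.15],[-0.1,0.3,0.4,0,0,0,0.15],[-0.1,0.3,0.4,0,0,0,0.15],[-0.1,0.3,0.4,0,0,0,0.15],[-0.1,0.3,0.4,0,0,0,0.15],[-0.1,0.3,0.4,0,0,0,0.15],[-0.1,0.3,0.4,0,0,0,0.15]]]' 40
python3 - <<'E'
from bench import *
import cv2
c=capture("scene")['color'];cv2.imwrite("pics/s3.png",cv2.resize(c[120:370,130:530],None,fx=2,fy=2))
c=capture("top")['color'];cv2.imwrite("pics/t3.png",cv2.resize(c[200:310,310:490],None,fx=4,fy=4,interpolation=cv2.INTER_CUBIC))
E
```

```text
t: 26.65
ee_pos: [0.4882, -0.1156, 0.1304]
orientation: [[0.012, 1.0, 0.003], [1.0, -0.012, -0.004], [-0.004, 0.003, -1.0]]
contact_force: [0.3, -0.1, -0.7]
finger_gap: 0.337
finger_force: 39.7
t: 27.9
ee_pos: [0.4895, -0.1114, 0.0104]
orientation: [[0.001, 1.0, 0.002], [1.0, -0.001, -0.0], [-0.0, 0.002, -1.0]]
contact_force: [-0.0, -0.7, 0.2]
finger_gap: 0.572
finger_force: 0.0
t: 29.15
ee_pos: [0.4489, 0.0075, 0.1695]
orientation: [[0.003, 1.0, -0.0], [1.0, -0.003, -0.001], [-0.001, -0.0, -1.0]]
contact_force: [-0.3, -0.6, -0.5]
finger_gap: 0.579
finger_force: 0.0
```

View pics/s3.png

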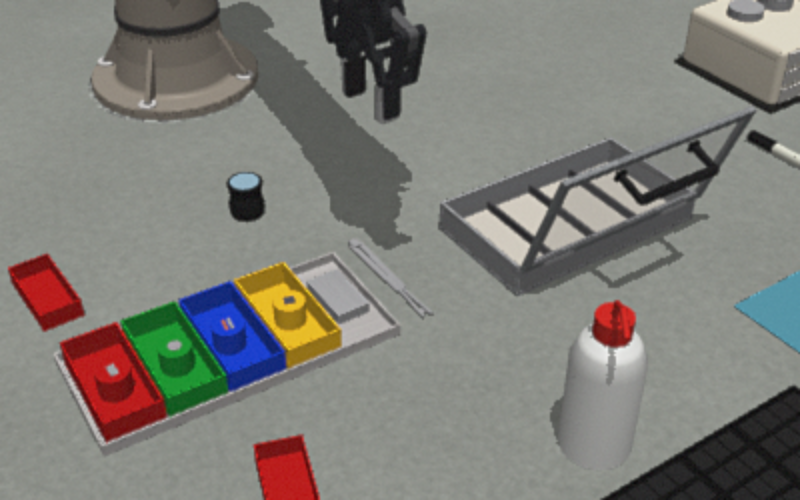

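View pics/t3.png

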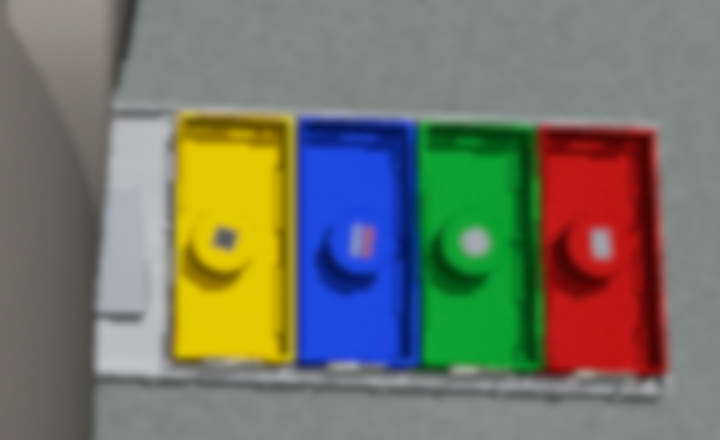

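All four mounts stand face up in the bins of their colours, the lid is open, the case is empty and the gripper is clear.

```bash
python3 -c "
from bench import *
print(hand_in())"
```

```text
the job is handed in; nothing more can be done
None
```

I've handed the job in: the lid stands open on its stop, all four mounts stand face up in the bins of their own colours (red in the largest red bin), and the gripper is clear; the judge's result was not shown.

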